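Rescue the phone from the caddy gap and stand it in its dock

ROBOT

A 6-joint arm with a two-finger parallel gripper is mounted at the origin on a cart in front of the work surface, level with it; the furniture and walls round the work are solid. World frame = base frame: x ahead of the robot, y to its left, z up, the work surface at z = 0. Lengths are in m, angles in rad, forces in N, time in s.
With the tool pointing down it reaches from about 0.25 to 0.725 m from the base axis. Payload 4 kg.
Tool frame: the origin (TCP) lies between the finger pads; the fingertips stand 11 mm ahead of it and the grasp point (between the pads) lies 8 mm behind it (bot.tip_extent is the distance from the TCP to the fingertips, in m); z points along the fingers, y is the line along which they close (so a half turn about z gives the same grasp; the last joint's range is limited). The gripper opens to 85 mm and grips with 20 to 120 N. Pads are 22 mm wide; open, the fingers measure 114 mm over their backs; the gripper's body (76 mm by 85 mm) begins 54 mm behind the grasp point. The pads swing forward as they close: fully open they stand 13 mm farther back than shut.
Start: joints at [1.285, 0.241, 0.005, 1.335, 0, 1.571], TCP at [0.141, 0.48, 0.242] pointing down, gripper open.
Joint ranges: [-2.72, 2.72], [-1.05, 1.87], [-1.09, 1.28], [-1.99, 2.15], [-1.42, 1.44], [-3.14, 3.14]. Speed limits (rad/s): [2.79, 2.79, 3.14, 3.14, 3.14, 3.14].

INTERFACE

Orientations are given as a unit quaternion [x, y, z, w].
In Python, from workcell import bot gives the robot as it stands. The module is installed in compiled form; this text tells all that it offers.
- The arm moves only by the tool drive_tool, never from a script. Its argument "rows" is a list of rows, each an object of numbers: "dx", "dy", "dz": the shift along the tool's x, y, z in units of 50 mm (1.0 is 50 mm); "wx", "wy", "wz": the turn, a rotation vector about the tool's x, y, z in units of 5 degrees (1.0 is 5 degrees); "hand": the finger opening in mm, from 0 to 85.4. A call has 1 to 20 rows; each row is the pose to reach, as a shift and turn from the pose commanded when the call began, along the tool's axes at that moment; what a row does not reach only later rows make up. A row lasts 1/10 s, in which the tool goes at most 50 mm and 8.59 degrees, less where a joint would pass 70% of its speed; a pose out of reach is approached as far as the arm can. A call with a gripper value outside its range is refused whole. The fingers move at their own pace and stop on an object; the grip force is fixed at half the most. Time passes only in rows, so rows that repeat a pose let the fingers close. It gives the time, the measured TCP pose, the force, the opening and the grip force at its end, in the units of the state.
- bot.get_obs(): the state, without advancing time (a new reading comes with each control period).
- bot.camera(name): name is "side" or "top" or "wrist"; returns the picture (480x640x3 uint8, red, green, blue); there is no depth.
- bot.get_calibration(name): a dict with "vfov" (degrees; the focal length in pixels is half the picture's height over the tangent of half this angle, whatever the lens; pixels are square), "cx", "cy" (the principal point, pixels), "origin" and "rotation" of the camera in the world; the wrist camera has in their place "mount" (4x4, takes a point from camera to tool coordinates, whose origin is the TCP and whose axes are the flange's). Camera axes: x right, y up, looking along -z (the intrinsics and any distortion apply to the point x, -y, -z); pixel columns grow to the right and rows downward; lengths in m; the calibration is good to about 2 mm. A picture is of the moment at which its call begins: read the wrist's pose just before it. get_calibration takes no time and is no camera call.
- bot.job_done(): hands the job in; it is judged then, once.
Trained networks look in the newest picture that a camera, given by its name, has taken for a name from the list of things; names that differ only in an ending like _2 or _b are one class to them, and where a whole thing is asked for, a point or a joint stands for the part that bears it (a point fixed in the world has none). Each returns a list of dicts, best first, with "score" (0 to 1); they miss things now and then, are a little off and sometimes report something else, mostly with a low value. They report only what shows in the picture. A call takes as long as a camera call. They do not tell look-alikes from the thing itself.
- bot.look_for(camera, thing): "extent" ([centre column, centre row, width, height] in pixels, round what is visible of it).
- bot.outline_of(camera, thing): "region" (480x640 bool, what is visible of it) and "extent" ([centre column, centre row, width, height] in pixels, round what is visible of it).
The state is a dict: "clock": time; "joint_pos": joint angles; "joint_vel": joint speeds; "tau": joint torques, N m; "eef_pos": TCP position; "tool_rot": TCP orientation; "ft_force": force on the tool from outside, world axes, zero at the start; "ft_torque": the same for the moment, N m; "grip_width": finger opening in m; "grasp_force": force on a finger pad.
Only numpy, scipy, OpenCV 4.12 (cv2) and the standard library are available. Lean on these libraries where they do the work, as an engineer would, in place of code of your own. Each camera call takes 0.05 s, during which the arm holds its last target. There are 200 camera calls.

TASK

The phone has slipped into the narrow gap between the two trays of the wooden caddy and is wedged there with only its top edge showing. Take it by that edge, pull it out and stand it gently in the leaning dock: long edge down on the ledge, behind the two front prongs, about centred, and let go. Do not drop it and do not disturb the jar, the bottle or the beaker that stand near.

Things in the scene. Friction and masses are not known exactly. Their poses are not given: they have to be found in the camera images.
- phone_center (a point): centre of a black slab phone, 150 x 74 x 9 mm, 0.15 to 0.25 kg, wedged upright in the gap on a long edge. Own axes: x along its 150 mm length, y along its 74 mm width (up at the start), z its thickness, out of the screen (towards the robot at the start). Its top long edge is 37 mm from the centre along y, 12 to 20 mm above the walls of the gap at the start.
- gap_top (a point): middle of the gap, level with the flat tops of its two wooden walls, 80 mm above the table. x points across the gap (away from the robot), y along it, z up. The gap is 14 mm wide and 180 mm long, each wall 14 mm thick, the gap's floor 72 mm down. Turned by up to 0.35 rad.
- cradle: leaning aluminium cradle, fixed. Origin: middle of the ledge top (32 mm above the table), half-way between prongs and back plate. z runs up along the back plate, leaning back 30 degrees from vertical; x is the plate's normal, to the back and downward; y along the 160 mm ledge. A phone standing in it has its centre 37 mm and its top edge 74 mm up z.
- dock: black base of the dock, 120 x 150 x 10 mm, fixed, origin on the table, front at -x. The cradle on it: two front prongs 40 mm high along the lean, 14 mm wide, at y -55 and +55 mm; back plate 45 mm high, 140 mm long; 15 mm clear between prongs and plate (cradle x -7.5 to +7.5 mm). This does not admit a 9 mm phone held upright: it goes in along the lean.
- jar_bystander: small glass jar with lid, 62 mm wide, 81 mm high, loose, behind the caddy; origin at the centre of its underside, z up
- bottle_bystander: amber glass bottle with black cap, 49 mm wide, 119 mm high, loose, beside the dock; origin at the centre of its underside, z up
- beaker_bystander: clear plastic beaker, 64 mm wide, 66 mm high, loose, in front of the dock; origin at the centre of its underside, z up
- phone: the phone itself, axes as for its centre; origin at the middle of its back face (the face away from the screen)
- caddy: light wooden caddy, fixed to the table, 198 x 180 mm, outer walls 62 mm high, origin on the table under the gap. Its two trays hold small things, none higher than the gap's walls. In the gap two rubber bumpers, one sprung, squeeze the phone with about 6 N: the first 50 mm of pulling straight up takes about 5 to 15 N, and the phone slides deeper if pressed from above.
Things that resemble listed ones, but are neither listed nor needed, are in the scene too. There is more than one size of the phone; the job needs the smaller.

How it is judged:
On the way:
1. the phone is pulled up clear of the gap (z of phone_center in the frame of gap_top above 0.042 m), for 0.2 s.
At the end, for the whole second after the job is handed in: The phone stands at rest in the cradle, its centre 33 to 42 mm up from the ledge, within 6 mm of the middle between prongs and back plate and within 20 mm of the middle of the ledge, its face within 0.15 rad of the back plate and its long edge within 0.08 rad of the ledge (z of phone_center in the frame of cradle between 0.033 and 0.042 m and x of phone_center in the frame of cradle between -0.006 and 0.006 m and y of phone_center in the frame of cradle between -0.02 and 0.02 m and angle between the z axis of phone and the x axis of cradle, either way round below 0.15 rad and angle between the x axis of phone and the y axis of cradle, either way round below 0.08 rad and linear speed of phone below 0.01 m/s); the robot touches nothing.
It fails at once if the phone is pressed or knocked hard on the cradle (over 40 N) (contact force between phone and cradle above 40 N).
It fails at once if the phone is dropped on the table (height (world z) of phone_center below 0.03 m).
It fails at once if the jar is moved over 25 mm or tipped (distance of jar_bystander from where it was at the start of the episode above 0.025 m or angle between jar_bystander's own z axis and vertical above 0.3 rad).
It fails at once if the bottle is moved over 25 mm or tipped (distance of bottle_bystander from where it was at the start of the episode above 0.025 m or angle between bottle_bystander's own z axis and vertical above 0.3 rad).
It fails at once if the beaker is moved over 25 mm or tipped (distance of beaker_bystander from where it was at the start of the episode above 0.025 m or angle between beaker_bystander's own z axis and vertical above 0.3 rad).
It also fails if it takes over 48 s, if anything falls off the work surface, if the arm or the gripper's body presses on something with over 40 N, if the wrist force passes 120 N, or if a joint passes its speed limit or range.

## Working session

There is one attempt and no reset: what is moved stays moved. The work goes in short steps, Python scripts to look and compute and a tool call to move; the robot and the scene stay as the last step left them, time stands still between calls to the robot, and variables do not carry over. Pictures are saved under pics/ and viewed, at most 10 in all, crops included, and the job is handed in when it is done.

Besides the shell and the picture viewer there is one more tool, called after "Request:" as a command line: name --argument value ..., lists and objects as JSON in quotes. drive_tool: Moves the arm, as the interface text tells. Its arguments: {"type":"object","properties":{"rows":{"type":"array","items":{"type":"object","properties":{"dx":{"type":"number"},"dy":{"type":"number"},"dz":{"type":"number"},"wx":{"type":"number"},"wy":{"type":"number"},"wz":{"type":"number"},"hand":{"type":"number"}}}}},"required":["rows"]}

```bash
mkdir -p pics; python3 - <<'E'
from workcell import bot
import cv2, numpy as np
for n in ["side","top"]:
    im=bot.camera(n); cv2.imwrite(f"pics/{n}0.png",im[...,::-1])
    c=bot.get_calibration(n); print(n,{k:(np.round(v,4).tolist() if not isinstance(v,str) else v) for k,v in c.items()})
    for t in ["phone","caddy","dock","cradle","jar_bystander","bottle_bystander","beaker_bystander"]:
        print(t,[(round(d['score'],2),np.round(d['extent']).tolist()) for d in bot.look_for(n,t)][:4])
print({k:np.round(v,4).tolist() for k,v in bot.get_obs().items()}); print(bot.get_calibration("wrist"))
E
```

```text
side {'vfov': 55.5453, 'cx': 320.61, 'cy': 244.8823, 'origin': [0.1087, -0.7043, 0.8442], 'rotation': [0.4231, -0.1076, -0.241, 0.8668]}
phone [(0.69, [460.0, 285.0, 26.0, 84.0]), (0.68, [350.0, 304.0, 53.0, 36.0])]
caddy [(0.55, [348.0, 320.0, 111.0, 98.0])]
dock []
cradle [(0.57, [253.0, 253.0, 51.0, 33.0])]
jar_bystander [(0.71, [376.0, 273.0, 26.0, 37.0])]
bottle_bystander [(0.79, [225.0, 227.0, 21.0, 38.0]), (0.35, [376.0, 273.0, 24.0, 39.0])]
beaker_bystander [(0.6, [225.0, 277.0, 29.0, 32.0])]
top {'vfov': 45.0258, 'cx': 321.3982, 'cy': 239.3412, 'origin': [0.5245, 0.1566, 1.3671], 'rotation': [0.012, -0.0092, -0.7061, 0.7079]}
phone [(0.79, [432.0, 254.0, 67.0, 25.0])]
caddy [(0.89, [430.0, 254.0, 108.0, 109.0]), (0.6, [289.0, 298.0, 69.0, 50.0])]
dock []
cradle [(0.95, [290.0, 296.0, 66.0, 48.0])]
jar_bystander [(0.94, [393.0, 193.0, 31.0, 29.0])]
bottle_bystander [(0.72, [219.0, 308.0, 33.0, 24.0]), (0.16, [289.0, 296.0, 67.0, 54.0])]
beaker_bystander [(0.81, [304.0, 340.0, 28.0, 27.0])]
{'clock': 0.8, 'joint_pos': [1.285, 0.2406, 0.005, 1.3352, 0.0, 1.5708], 'joint_vel': [-0.0005, -0.0009, 0.0014, -0.0002, -0.0004, 0.0006], 'tau': [0.0003, -37.2154, 25.2677, 0.0009, -0.0001, 0.0], 'eef_pos': [0.141, 0.4797, 0.2423], 'tool_rot': [0.1424, 0.9898, 0.0, 0.0], 'ft_force': [0.6505, -0.0604, 0.9623], 'ft_torque': [-0.0048, -0.0149, -0.0867], 'grasp_force': 0.0, 'grip_width': 0.0852}
{'vfov': 70.84152706135747, 'cx': 323.9917953283054, 'cy': 244.34573447096523, 'mount': array([[-1.14525341e-03,  9.47098559e-01,  3.20940816e-01,
         8.21408704e-02],
       [ 9.99999074e-01,  8.48749578e-04,  1.06375639e-03,
        -6.66196270e-04],
       [ 7.35083760e-04,  3.20941737e-01, -9.47098654e-01,
        -1.31991678e-01],
       [ 0.00000000e+00,  0.00000000e+00,  0.00000000e+00,
         1.00000000e+00]])}
```

```bash
python3 - <<'E'
import cv2, numpy as np
t=cv2.imread("pics/top0.png")[150:370,180:500]; s=cv2.imread("pics/side0.png")[190:390,180:500]
cv2.imwrite("pics/a.png",cv2.resize(t,None,fx=2.5,fy=2.5,interpolation=2)); cv2.imwrite("pics/b.png",cv2.resize(s,None,fx=2.5,fy=2.5,interpolation=2))
E
```

```text
(no output)
```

View pics/a.png

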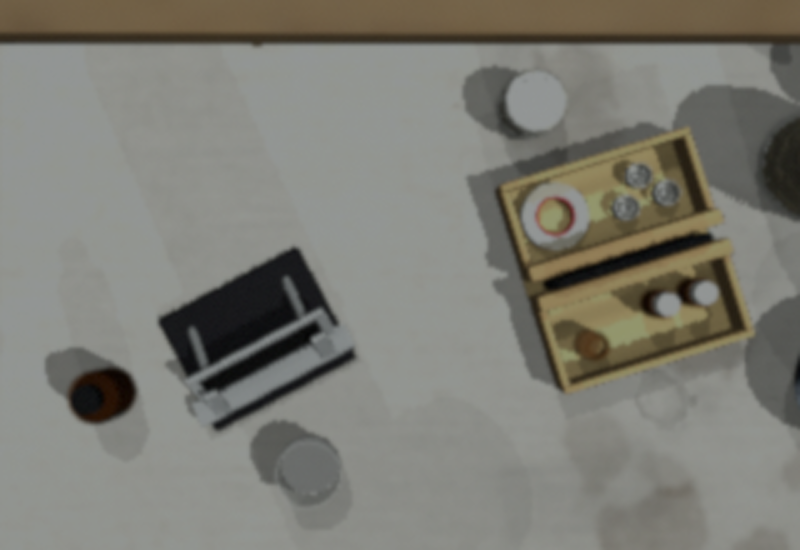

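View pics/b.png

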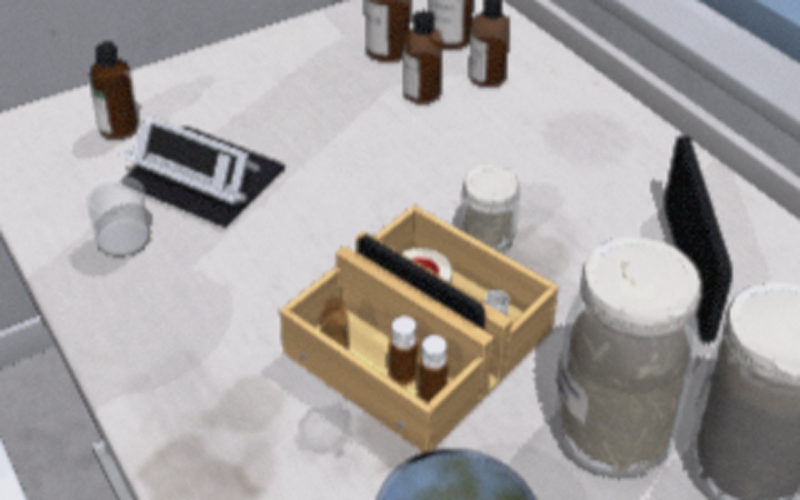

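The top view shows the caddy with the phone's edge at about px (432,254) and the dock at (290,296). In the dock the ledge and prongs face the robot and the jar, bottle and beaker are clear of it. The second upright slab seen in the side view is the larger decoy.

```bash
cat > h.py <<'E'
from workcell import bot
import cv2, numpy as np
from scipy.spatial.transform import Rotation as R
def cam(n):
    c=bot.get_calibration(n)
    if n=="wrist":
        o=bot.get_obs(); T=np.eye(4); T[:3,:3]=R.from_quat(o['tool_rot']).as_matrix(); T[:3,3]=o['eef_pos']; T=T@c['mount']; p,r=T[:3,3],T[:3,:3]
    else:
        p=np.array(c['origin']); q=np.array(c['rotation']); r=R.from_quat(q).as_matrix() if q.shape==(4,) else q
    return p,r,240/np.tan(np.radians(c['vfov'])/2),c['cx'],c['cy']
def unproj(C,uv,z):
    p,r,f,cx,cy=C; uv=np.atleast_2d(uv)
    d=np.c_[(uv[:,0]-cx)/f,-(uv[:,1]-cy)/f,-np.ones(len(uv))]@r.T
    return p+d*((z-p[2])/d[:,2])[:,None]
def proj(C,X):
    p,r,f,cx,cy=C; q=(np.atleast_2d(X)-p)@r; return np.c_[cx-f*q[:,0]/q[:,2],cy+f*q[:,1]/q[:,2]]
def down(yaw): # tool z down, tool y along yaw
    y=np.array([np.cos(yaw),np.sin(yaw),0]);z=np.array([0,0,-1.]);return np.c_[np.cross(y,z),y,z]
def go(pos,Rt,p0=None,R0=None):
    o=bot.get_obs(); p0=o['eef_pos'] if p0 is None else p0; R0=R.from_quat(o['tool_rot']).as_matrix() if R0 is None else R0
    d=R0.T@(np.array(pos)-p0)/.05; w=R.from_matrix(R0.T@Rt).as_rotvec(degrees=True)/5
    print("d",np.round(d,3),"w",np.round(w,3))
E
python3 - <<'E'
from h import *
C=cam("top")
cr=lambda a:np.array(a)/2.5+[180,150]
print("walls",unproj(C,cr([[533,272],[720,214],[542,294],[730,246]]),.08))
print("phone",unproj(C,cr([[550,284],[712,238]]),.095))
print("base",unproj(C,cr([[160,320],[297,249],[355,350],[215,429]]),.01))
for n,z,uv in [("jar",.08,(393,191)),("bottle",.119,(215,309)),("beaker",.066,(304,338))]: print(n,unproj(C,uv,z))
w=unproj(C,cr([[533,272],[720,214],[542,294],[730,246]]),.08); m=w.mean(0); d=(w[0]+w[2]-w[1]-w[3]); yaw=np.arctan2(-d[0],d[1]); print(m,yaw)
go([m[0],m[1],.2],down(yaw))
E
```

```text
walls [[ 0.52019734  0.00227342  0.08      ]
 [ 0.57215268 -0.16390776  0.08      ]
 [ 0.50069818 -0.00569082  0.08      ]
 [ 0.54373386 -0.17263931  0.08      ]]
phone [[ 0.50976145 -0.01082778  0.095     ]
 [ 0.55049395 -0.15305041  0.095     ]]
base [[0.47412291 0.34308221 0.01      ]
 [0.54093692 0.21500839 0.01      ]
 [0.44660379 0.16038853 0.01      ]
 [0.37258653 0.29099866 0.01      ]]
jar [[0.6711896  0.00255081 0.08      ]]
bottle [[0.41144604 0.39005593 0.119     ]]
beaker [[0.34256945 0.20022094 0.066     ]]
[ 0.53419552 -0.08499112  0.08      ] 0.2777753946178084
d [-10.73   -8.619   0.846] w [ 1.0000e-03 -1.0000e-03  1.1542e+01]
```

Request:
drive_tool --rows '[{"dx": -10.7,"dy": -8.6,"dz": 0.8,"wz": 11.5,"hand": 50},{"dx": -10.7,"dy": -8.6,"dz": 0.8,"wz": 11.5,"hand": 50},{"dx": -10.7,"dy": -8.6,"dz": 0.8,"wz": 11.5,"hand": 50},{"dx": -10.7,"dy": -8.6,"dz": 0.8,"wz": 11.5,"hand": 50},{"dx": -10.7,"dy": -8.6,"dz": 0.8,"wz": 11.5,"hand": 50},{"dx": -10.7,"dy": -8.6,"dz": 0.8,"wz": 11.5,"hand": 50},{"dx": -10.7,"dy": -8.6,"dz": 0.8,"wz": 11.5,"hand": 50},{"dx": -10.7,"dy": -8.6,"dz": 0.8,"wz": 11.5,"hand": 50},{"dx": -10.7,"dy": -8.6,"dz": 0.8,"wz": 11.5,"hand": 50},{"dx": -10.7,"dy": -8.6,"dz": 0.8,"wz": 11.5,"hand": 50},{"dx": -10.7,"dy": -8.6,"dz": 0.8,"wz": 11.5,"hand": 50},{"dx": -10.7,"dy": -8.6,"dz": 0.8,"wz": 11.5,"hand": 50},{"dx": -10.7,"dy": -8.6,"dz": 0.8,"wz": 11.5,"hand": 50},{"dx": -10.7,"dy": -8.6,"dz": 0.8,"wz": 11.5,"hand": 50},{"dx": -10.7,"dy": -8.6,"dz": 0.8,"wz": 11.5,"hand": 50},{"dx": -10.7,"dy": -8.6,"dz": 0.8,"wz": 11.5,"hand": 50},{"dx": -10.7,"dy": -8.6,"dz": 0.8,"wz": 11.5,"hand": 50},{"dx": -10.7,"dy": -8.6,"dz": 0.8,"wz": 11.5,"hand": 50}]'

```text
invalid input at $.rows[0]: expected keys dx, dy, dz, wx, wy, wz, hand
```

```bash
python3 - <<'E'
from h import *
C=cam("wrist"); im=bot.camera("wrist"); o=bot.outline_of("wrist","phone")
print([(round(d['score'],2),np.round(d['extent'])) for d in o])
v=im[...,::-1].copy()
if o:
    c,_=cv2.findContours(o[0]['region'].astype(np.uint8),0,1); cv2.drawContours(v,c,-1,(0,255,0),1)
    r=cv2.minAreaRect(np.vstack(c)); print(r); b=cv2.boxPoints(r); print(b,unproj(C,b,.095))
cv2.imwrite("pics/w1.png",v); print(C[0],bot.get_obs()['eef_pos'],bot.get_obs()['tool_rot'],bot.get_obs()['clock'])
E
```

```text
[]
[0.06197354 0.50224466 0.37433165] [0.14096319 0.4797429  0.24235737] [1.42424039e-01 9.89805734e-01 5.41814203e-05 4.34409908e-06] 0.9
```

View pics/w1.png

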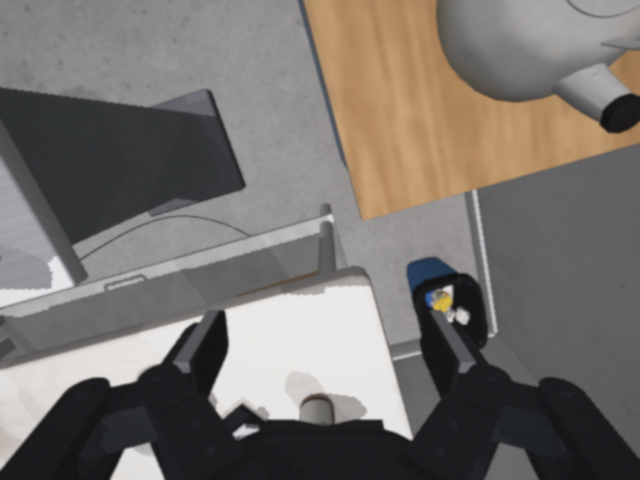

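The move was refused because every key is required. The picture shows only the start position (floor and cart), nothing useful yet.

Request:
drive_tool --rows '[{"dx": -10.7,"dy": -8.6,"dz": 0.8,"wx": 0,"wy": 0,"wz": 11.5,"hand": 50},{"dx": -10.7,"dy": -8.6,"dz": 0.8,"wx": 0,"wy": 0,"wz": 11.5,"hand": 50},{"dx": -10.7,"dy": -8.6,"dz": 0.8,"wx": 0,"wy": 0,"wz": 11.5,"hand": 50},{"dx": -10.7,"dy": -8.6,"dz": 0.8,"wx": 0,"wy": 0,"wz": 11.5,"hand": 50},{"dx": -10.7,"dy": -8.6,"dz": 0.8,"wx": 0,"wy": 0,"wz": 11.5,"hand": 50},{"dx": -10.7,"dy": -8.6,"dz": 0.8,"wx": 0,"wy": 0,"wz": 11.5,"hand": 50},{"dx": -10.7,"dy": -8.6,"dz": 0.8,"wx": 0,"wy": 0,"wz": 11.5,"hand": 50},{"dx": -10.7,"dy": -8.6,"dz": 0.8,"wx": 0,"wy": 0,"wz": 11.5,"hand": 50},{"dx": -10.7,"dy": -8.6,"dz": 0.8,"wx": 0,"wy": 0,"wz": 11.5,"hand": 50},{"dx": -10.7,"dy": -8.6,"dz": 0.8,"wx": 0,"wy": 0,"wz": 11.5,"hand": 50},{"dx": -10.7,"dy": -8.6,"dz": 0.8,"wx": 0,"wy": 0,"wz": 11.5,"hand": 50},{"dx": -10.7,"dy": -8.6,"dz": 0.8,"wx": 0,"wy": 0,"wz": 11.5,"hand": 50},{"dx": -10.7,"dy": -8.6,"dz": 0.8,"wx": 0,"wy": 0,"wz": 11.5,"hand": 50},{"dx": -10.7,"dy": -8.6,"dz": 0.8,"wx": 0,"wy": 0,"wz": 11.5,"hand": 50},{"dx": -10.7,"dy": -8.6,"dz": 0.8,"wx": 0,"wy": 0,"wz": 11.5,"hand": 50},{"dx": -10.7,"dy": -8.6,"dz": 0.8,"wx": 0,"wy": 0,"wz": 11.5,"hand": 50},{"dx": -10.7,"dy": -8.6,"dz": 0.8,"wx": 0,"wy": 0,"wz": 11.5,"hand": 50},{"dx": -10.7,"dy": -8.6,"dz": 0.8,"wx": 0,"wy": 0,"wz": 11.5,"hand": 50},{"dx": -10.7,"dy": -8.6,"dz": 0.8,"wx": 0,"wy": 0,"wz": 11.5,"hand": 50}]'

```text
clock: 2.8
eef_pos: [0.5327, -0.0825, 0.2028]
tool_rot: [0.6, 0.8, 0.0, 0.0]
ft_force: [0.4, -0.1, 0.1]
grip_width: 0.0497
grasp_force: 0.0
```

```bash
python3 - <<'E'
from h import *
C=cam("wrist"); im=bot.camera("wrist"); o=bot.outline_of("wrist","phone")
print([(round(d['score'],2),np.round(d['extent'])) for d in o])
v=im[...,::-1].copy()
if o:
    c,_=cv2.findContours(o[0]['region'].astype(np.uint8),0,1); cv2.drawContours(v,c,-1,(0,255,0),1)
    r=cv2.minAreaRect(np.vstack(c)); print(r); b=cv2.boxPoints(r); print(b,unproj(C,b,.095))
cv2.imwrite("pics/w2.png",v); print(C[0],bot.get_obs()['eef_pos'],bot.get_obs()['tool_rot'],bot.get_obs()['clock'])
E
```

```text
[(0.8, array([571., 359., 138., 153.])), (0.68, array([323., 236.,  18., 188.]))]
((597.808349609375, 366.28387451171875), (108.49901580810547, 157.9159393310547), 57.49247360229492)
[[502.0672  362.96698]
 [635.241   278.10132]
 [693.5495  369.60077]
 [560.3757  454.46643]] [[ 0.70793549 -0.14249217  0.095     ]
 [ 0.77244825 -0.04150154  0.095     ]
 [ 0.86895711 -0.10298594  0.095     ]
 [ 0.80733883 -0.22242332  0.095     ]]
[ 0.50972659 -0.00404344  0.33474409] [ 0.53285466 -0.08282485  0.20273531] [6.00367145e-01 7.99724462e-01 1.25891901e-04 2.43675823e-04] 2.9
```

View pics/w2.png

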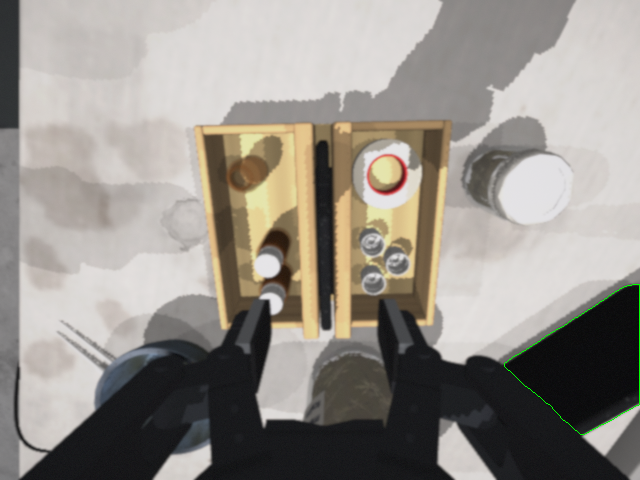

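The wrist view shows the wedged phone as a black strip from (322,142) to (327,330) between the two walls; the top-scored detection at right is the decoy. Now the precise pose.

```bash
python3 - <<'E'
from h import *
C=cam("wrist"); im=bot.camera("wrist"); o=[d for d in bot.outline_of("wrist","phone") if d['extent'][0]<450][0]
ys,xs=np.nonzero(o['region']); print(xs.min(),xs.max(),ys.min(),ys.max())
rows=np.unique(ys); cx=np.array([xs[ys==r].mean() for r in rows]); wd=np.array([(ys==r).sum() for r in rows]); print(np.median(wd))
k=np.polyfit(rows,cx,1); e=np.array([[np.polyval(k,rows[0]),rows[0]],[np.polyval(k,rows[-1]+1),rows[-1]+1]])
for z in (.092,.096,.1):
    P=unproj(C,e,z); d=P[0]-P[1]; print(z,P.round(4).tolist(),"len",np.linalg.norm(d).round(4),"mid",P.mean(0).round(4),"yaw",np.arctan2(-d[0],d[1])*(1))
g=im[:,:,0].astype(int)
for r in (160,200,236,280,310): print(r,g[r,290:360].tolist())
E
```

```text
315 331 140 330
13.0
0.092 [[0.51, -0.0112, 0.092], [0.5553, -0.1563, 0.092]] len 0.1519 mid [ 0.5326 -0.0838  0.092 ] yaw 0.3024583812775532
0.096 [[0.51, -0.0111, 0.096], [0.5545, -0.1538, 0.096]] len 0.1494 mid [ 0.5323 -0.0824  0.096 ] yaw 0.30245838127755387
0.1 [[0.51, -0.011, 0.1], [0.5538, -0.1513, 0.1]] len 0.1469 mid [ 0.5319 -0.0811  0.1   ] yaw 0.30245838127755376
160 [228, 229, 229, 224, 213, 207, 217, 226, 229, 229, 229, 229, 229, 227, 223, 217, 214, 212, 211, 211, 207, 191, 162, 122, 83, 57, 39, 28, 26, 29, 28, 29, 32, 31, 27, 30, 28, 36, 66, 95, 104, 94, 88, 101, 122, 133, 140, 142, 143, 144, 145, 147, 146, 146, 144, 144, 143, 143, 142, 141, 135, 127, 121, 111, 104, 114, 141, 159, 167, 168]
200 [226, 228, 229, 230, 229, 225, 215, 211, 220, 227, 230, 230, 230, 230, 229, 225, 220, 217, 215, 214, 212, 207, 194, 167, 129, 83, 44, 28, 25, 26, 27, 29, 27, 26, 29, 26, 26, 24, 24, 21, 26, 34, 56, 87, 115, 136, 149, 157, 178, 209, 223, 228, 228, 227, 226, 225, 224, 223, 220, 211, 188, 171, 167, 167, 168, 167, 166, 166, 163, 154]
236 [110, 121, 127, 132, 133, 137, 152, 179, 198
[... 249 characters left out ...]
139, 135, 135, 141, 152, 159, 149, 122]
280 [83, 109, 135, 153, 161, 170, 185, 191, 176, 158, 169, 201, 222, 228, 229, 230, 229, 230, 229, 229, 227, 226, 225, 223, 219, 202, 164, 117, 69, 40, 30, 34, 38, 37, 38, 32, 36, 37, 35, 30, 29, 25, 32, 58, 92, 134, 181, 215, 225, 229, 230, 229, 229, 230, 230, 229, 229, 226, 224, 214, 182, 151, 138, 137, 137, 137, 136, 138, 137, 138]
310 [88, 87, 87, 88, 89, 87, 88, 87, 87, 88, 93, 126, 180, 217, 228, 229, 229, 230, 229, 228, 225, 224, 224, 224, 223, 218, 201, 162, 119, 87, 65, 46, 41, 43, 44, 48, 48, 45, 38, 46, 86, 141, 177, 171, 142, 142, 184, 217, 227, 229, 229, 229, 229, 229, 229, 229, 228, 226, 222, 209, 169, 120, 92, 87, 86, 87, 87, 86, 87, 85]
```

```bash
python3 - <<'E'
from h import *
print(bot.tip_extent); go([.5323,-.0827,.0935],down(.3025))
E
```

```text
0.011
d [ 0.013 -0.011  2.182] w [ 0.005  0.002 -0.231]
```

Request:
drive_tool --rows '[{"dx": 0.01,"dy": -0.01,"dz": 0.6,"wx": 0,"wy": 0,"wz": -0.23,"hand": 36},{"dx": 0.01,"dy": -0.01,"dz": 1.2,"wx": 0,"wy": 0,"wz": -0.23,"hand": 36},{"dx": 0.01,"dy": -0.01,"dz": 1.7,"wx": 0,"wy": 0,"wz": -0.23,"hand": 36},{"dx": 0.01,"dy": -0.01,"dz": 1.9,"wx": 0,"wy": 0,"wz": -0.23,"hand": 36},{"dx": 0.01,"dy": -0.01,"dz": 2.05,"wx": 0,"wy": 0,"wz": -0.23,"hand": 36},{"dx": 0.01,"dy": -0.01,"dz": 2.15,"wx": 0,"wy": 0,"wz": -0.23,"hand": 36},{"dx": 0.01,"dy": -0.01,"dz": 2.18,"wx": 0,"wy": 0,"wz": -0.23,"hand": 36},{"dx": 0.01,"dy": -0.01,"dz": 2.18,"wx": 0,"wy": 0,"wz": -0.23,"hand": 36}]'

```text
clock: 3.8
eef_pos: [0.533, -0.0834, 0.094]
tool_rot: [0.593, 0.805, 0.0, 0.001]
ft_force: [0.1, 0.4, -0.3]
grip_width: 0.0361
grasp_force: 0.0
```

Request:
drive_tool --rows '[{"dx": 0,"dy": 0,"dz": 0,"wx": 0,"wy": 0,"wz": 0,"hand": 20},{"dx": 0,"dy": 0,"dz": 0,"wx": 0,"wy": 0,"wz": 0,"hand": 12},{"dx": 0,"dy": 0,"dz": 0,"wx": 0,"wy": 0,"wz": 0,"hand": 5},{"dx": 0,"dy": 0,"dz": 0,"wx": 0,"wy": 0,"wz": 0,"hand": 0},{"dx": 0,"dy": 0,"dz": 0,"wx": 0,"wy": 0,"wz": 0,"hand": 0},{"dx": 0,"dy": 0,"dz": 0,"wx": 0,"wy": 0,"wz": 0,"hand": 0},{"dx": 0,"dy": 0,"dz": 0,"wx": 0,"wy": 0,"wz": 0,"hand": 0}]'

```text
clock: 4.5
eef_pos: [0.5332, -0.0833, 0.0941]
tool_rot: [0.593, 0.805, 0.001, 0.001]
ft_force: [0.4, 0.8, 5.4]
grip_width: 0.0068
grasp_force: 61.4
```

Request:
drive_tool --rows '[{"dx": 0,"dy": 0,"dz": -0.05,"wx": 0,"wy": 0,"wz": 0,"hand": 0},{"dx": 0,"dy": 0,"dz": -0.1,"wx": 0,"wy": 0,"wz": 0,"hand": 0},{"dx": 0,"dy": 0,"dz": -0.2,"wx": 0,"wy": 0,"wz": 0,"hand": 0},{"dx": 0,"dy": 0,"dz": -0.3,"wx": 0,"wy": 0,"wz": 0,"hand": 0},{"dx": 0,"dy": 0,"dz": -0.4,"wx": 0,"wy": 0,"wz": 0,"hand": 0},{"dx": 0,"dy": 0,"dz": -0.4,"wx": 0,"wy": 0,"wz": 0,"hand": 0}]'

```text
clock: 5.1
eef_pos: [0.5326, -0.0825, 0.1116]
tool_rot: [0.593, 0.805, 0.001, -0.001]
ft_force: [4.6, 1.8, -7.2]
grip_width: 0.0068
grasp_force: 59.6
```

```bash
python3 - <<'E'
from h import *
im=bot.camera("wrist"); v=im[100:420,180:480,::-1]; s=bot.camera("side")[230:350,300:420,::-1]
cv2.imwrite("pics/g1.png",np.hstack([cv2.resize(v,(450,480)),cv2.resize(s,(340,480),interpolation=2)]))
E
```

```text
(no output)
```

View pics/g1.png

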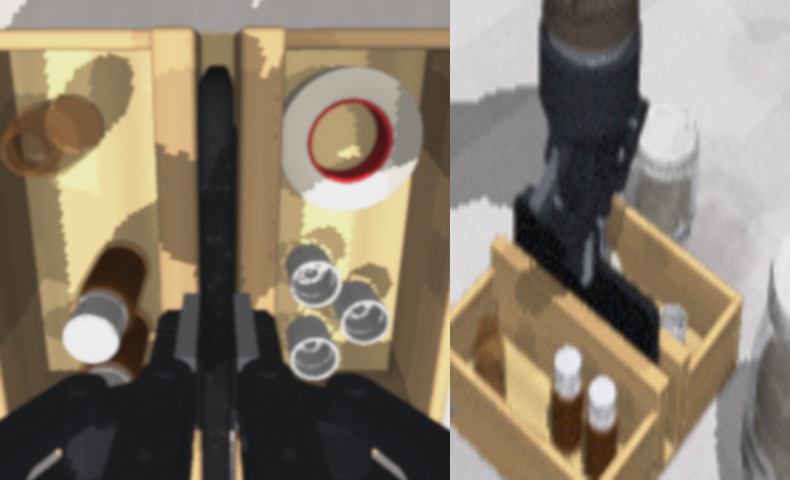

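The phone rises with the fingers (about 18 mm so far), its strip running straight between the walls.

Request:
drive_tool --rows '[{"dx": 0,"dy": 0,"dz": -0.15,"wx": 0,"wy": 0,"wz": 0,"hand": 0},{"dx": 0,"dy": 0,"dz": -0.3,"wx": 0,"wy": 0,"wz": 0,"hand": 0},{"dx": 0,"dy": 0,"dz": -0.45,"wx": 0,"wy": 0,"wz": 0,"hand": 0},{"dx": 0,"dy": 0,"dz": -0.6,"wx": 0,"wy": 0,"wz": 0,"hand": 0},{"dx": 0,"dy": 0,"dz": -0.8,"wx": 0,"wy": 0,"wz": 0,"hand": 0},{"dx": 0,"dy": 0,"dz": -1.1,"wx": 0,"wy": 0,"wz": 0,"hand": 0},{"dx": 0,"dy": 0,"dz": -1.5,"wx": 0,"wy": 0,"wz": 0,"hand": 0},{"dx": 0,"dy": 0,"dz": -2.0,"wx": 0,"wy": 0,"wz": 0,"hand": 0},{"dx": 0,"dy": 0,"dz": -2.4,"wx": 0,"wy": 0,"wz": 0,"hand": 0},{"dx": 0,"dy": 0,"dz": -2.4,"wx": 0,"wy": 0,"wz": 0,"hand": 0},{"dx": 0,"dy": 0,"dz": -2.4,"wx": 0,"wy": 0,"wz": 0,"hand": 0}]'

```text
clock: 6.3
eef_pos: [0.5321, -0.0835, 0.2333]
tool_rot: [0.593, 0.805, -0.0, 0.0]
ft_force: [-1.2, -0.3, -1.8]
grip_width: 0.0072
grasp_force: 60.5
```

```bash
python3 - <<'E'
from h import *
im=bot.camera("wrist"); v=im[:,:,::-1]; s=bot.camera("side")[180:360,220:420,::-1]
cv2.imwrite("pics/g2.png",np.hstack([cv2.resize(v,(420,315)),cv2.resize(s,(350,315),interpolation=2)]))
E
```

```text
(no output)
```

View pics/g2.png

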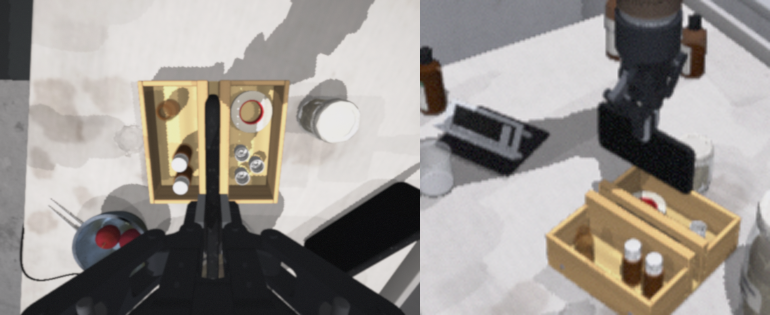

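The phone is fully out, hanging level in the fingers; the dock is clear to its left. Next I move to the dock's far side so the wrist camera sees the slot.

```bash
python3 - <<'E'
from h import *
go([.527,.32,.27],down(.47))
E
```

```text
d [ 7.729  2.309 -0.76 ] w [-0.03  -0.016 -1.933]
```

Request:
drive_tool --rows '[{"dx": 0.2,"dy": 0.06,"dz": -0.2,"wx": 0,"wy": 0,"wz": 0,"hand": 0},{"dx": 0.6,"dy": 0.2,"dz": -0.5,"wx": 0,"wy": 0,"wz": -0.2,"hand": 0},{"dx": 1.2,"dy": 0.4,"dz": -0.75,"wx": 0,"wy": 0,"wz": -0.4,"hand": 0},{"dx": 1.9,"dy": 0.6,"dz": -0.75,"wx": 0,"wy": 0,"wz": -0.6,"hand": 0},{"dx": 2.6,"dy": 0.8,"dz": -0.75,"wx": 0,"wy": 0,"wz": -0.8,"hand": 0},{"dx": 3.3,"dy": 1.0,"dz": -0.75,"wx": 0,"wy": 0,"wz": -1.0,"hand": 0},{"dx": 4.0,"dy": 1.2,"dz": -0.75,"wx": 0,"wy": 0,"wz": -1.2,"hand": 0},{"dx": 4.7,"dy": 1.4,"dz": -0.75,"wx": 0,"wy": 0,"wz": -1.4,"hand": 0},{"dx": 5.4,"dy": 1.6,"dz": -0.75,"wx": 0,"wy": 0,"wz": -1.6,"hand": 0},{"dx": 6.1,"dy": 1.8,"dz": -0.75,"wx": 0,"wy": 0,"wz": -1.8,"hand": 0},{"dx": 6.8,"dy": 2.0,"dz": -0.75,"wx": 0,"wy": 0,"wz": -1.93,"hand": 0},{"dx": 7.3,"dy": 2.2,"dz": -0.75,"wx": 0,"wy": 0,"wz": -1.93,"hand": 0},{"dx": 7.6,"dy": 2.3,"dz": -0.75,"wx": 0,"wy": 0,"wz": -1.93,"hand": 0},{"dx": 7.7,"dy": 2.3,"dz": -0.75,"wx": 0,"wy": 0,"wz": -1.93,"hand": 0},{"dx": 7.7,"dy": 2.3,"dz": -0.75,"wx": 0,"wy": 0,"wz": -1.93,"hand": 0}]'

```text
clock: 7.9
eef_pos: [0.5274, 0.3185, 0.2704]
tool_rot: [0.523, 0.852, -0.001, -0.0]
ft_force: [-0.7, -0.0, -1.9]
grip_width: 0.0071
grasp_force: 60.4
```

```bash
cat >> h.py <<'E'
def cradle(p):
    cx,cy,yaw=p; n=np.array([np.cos(yaw),np.sin(yaw),0]); u=np.array([0,0,1.]); s,c=.5,np.sqrt(.75)
    z=s*n+c*u; x=c*n-s*u; return np.c_[x,np.cross(z,x),z],np.array([cx,cy,.032])
def cpts(p,Q):
    M,o=cradle(p); return o+np.atleast_2d(Q)@M.T
E
python3 - <<'E'
from h import *
import pickle
C=cam("wrist"); im=bot.camera("wrist"); pickle.dump((C,im),open("w3.pkl","wb"))
d=[(round(d['score'],2),np.round(d['extent']).tolist()) for d in bot.look_for("wrist","cradle")]; print(d, bot.get_obs()['eef_pos'])
v=im[...,::-1]
cv2.imwrite("pics/w3.png",v)
E
```

```text
[] [0.52787303 0.31727563 0.27086721]
```

View pics/w3.png

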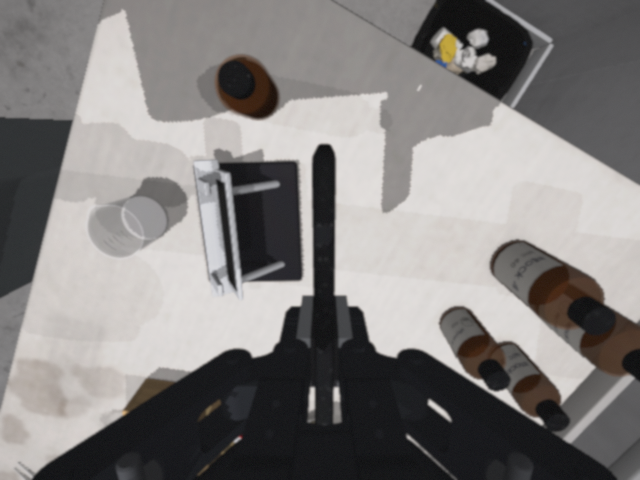

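```bash
python3 - <<'E'
from h import *
import pickle
C,im=pickle.load(open("w3.pkl","rb"))
print(unproj(cam("top"),np.array([275,375])/2.5+[180,150],.032))
B=unproj(C,[[302,281],[299,161]],.01); print("back edge",B, np.arctan2(B[0,0]-B[1,0],B[1,1]-B[0,1]))
B=unproj(C,[[240,297],[229,173]],.032+.045*.866); print("plate top",B, np.arctan2(B[0,0]-B[1,0],B[1,1]-B[0,1]))
v=cv2.resize(im[140:310,185:310,::-1],None,fx=3.4,fy=3.4,interpolation=2)
w=cv2.resize(im[145:305,185:265,::-1],None,fx=3.4*1.06,fy=3.4*1.06,interpolation=2)
v=cv2.resize(im[145:305,188:263,::-1],None,fx=3.7,fy=3.7,interpolation=cv2.INTER_CUBIC)
# second panel shows top-cam zoom
t=bot.camera("top")[255:330,250:335,::-1]
t=cv2.resize(t,None,fx=6,fy=6,interpolation=2); t=cv2.copyMakeBorder(t,0,v.shape[0]-t.shape[0],0,0,0)
cv2.imwrite("pics/z1.png",np.hstack([v,t])); print(v.shape,t.shape)
E
```

```text
[[0.42470878 0.23386878 0.032     ]]
back edge [[0.54737303 0.21554587 0.01      ]
 [0.47967178 0.34839318 0.01      ]] 0.4713116148501379
plate top [[0.48626833 0.1947706  0.07097   ]
 [0.42576273 0.31419821 0.07097   ]] 0.46893745733952175
(592, 278, 3) (592, 510, 3)
```

View pics/z1.png

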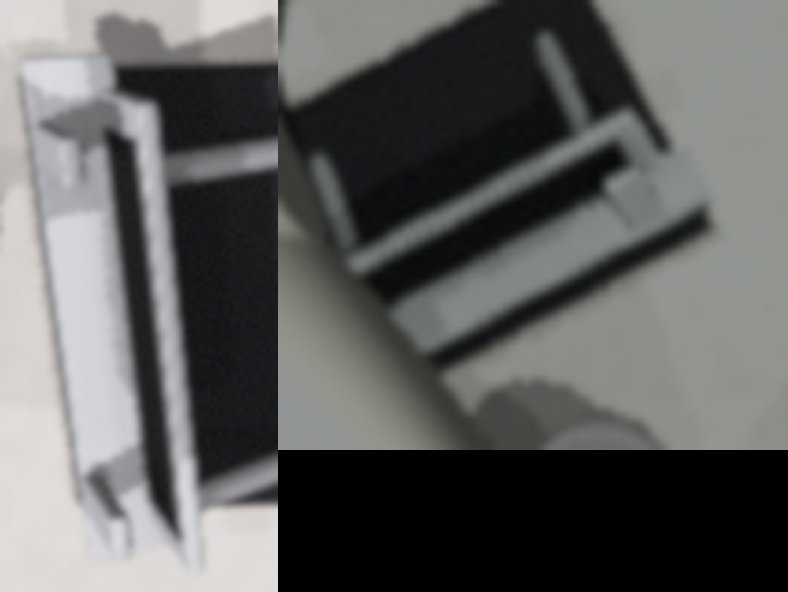

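The zoom shows the cradle: the plate is a frame with a dark window, its top edge raw px (230,172)–(243,299); prong tops near (209,190) and (220,290); white ledge to their left.

```bash
python3 - <<'E'
from h import *
import pickle
C,im=pickle.load(open("w3.pkl","rb"))
g=cv2.cvtColor(im,cv2.COLOR_RGB2GRAY).astype(int)
for r in (178,184,190,194,210,230,250,270,280,284,288,292,296): print(r,g[r,192:248].tolist())
E
```

```text
178 [194, 185, 165, 153, 163, 166, 146, 123, 109, 105, 107, 110, 111, 112, 112, 112, 113, 113, 111, 110, 111, 112, 110, 106, 102, 100, 103, 108, 125, 154, 177, 185, 190, 198, 196, 186, 177, 161, 126, 79, 39, 22, 26, 23, 24, 23, 25, 22, 24, 26, 24, 19, 23, 24, 25, 28]
184 [194, 192, 181, 162, 154, 167, 177, 179, 179, 180, 180, 182, 187, 187, 177, 166, 147, 120, 104, 107, 116, 125, 129, 122, 98, 62, 31, 23, 24, 27, 37, 62, 106, 153, 186, 192, 183, 168, 141, 100, 56, 29, 26, 24, 25, 28, 27, 32, 33, 36, 39, 40, 44, 48, 54, 59]
190 [185, 184, 181, 172, 153, 150, 163, 173, 176, 177, 179, 181, 183, 188, 186, 178, 164, 142, 128, 142, 158, 165, 166, 162, 141, 107, 65, 38, 31, 28, 31, 40, 75, 123, 163, 183, 186, 182, 170, 146, 116, 102, 100, 99, 99, 103, 109, 117, 123, 127, 128, 129, 128, 129, 129, 128]
194 [193, 194, 193, 181, 159, 146, 161, 175, 174, 169, 168, 171, 177, 189, 189, 178, 167, 158, 151, 154, 160, 164, 166, 166, 158, 128, 86, 49, 33, 32, 32, 36, 54, 98, 150, 187, 195, 185, 172, 151, 119, 90, 74, 66, 62, 57, 56, 52, 56, 56, 53, 46, 40, 36, 36, 33]
210 [211, 211, 211, 208, 203, 189
[... 1745 characters left out ...]
, 180, 182, 200, 210, 210, 209, 207, 204, 198, 187, 169, 142, 110, 92, 124, 171, 203, 213, 209, 201, 206, 216, 219, 220, 220, 220]
292 [220, 220, 219, 219, 219, 220, 221, 220, 220, 220, 221, 221, 222, 222, 222, 222, 221, 220, 217, 212, 212, 215, 215, 210, 203, 200, 208, 215, 213, 201, 182, 177, 195, 208, 210, 210, 209, 208, 210, 210, 206, 200, 190, 179, 177, 187, 205, 215, 213, 203, 195, 204, 216, 221, 221, 221]
296 [220, 219, 219, 219, 218, 218, 218, 219, 218, 219, 219, 220, 221, 221, 220, 219, 218, 218, 218, 217, 216, 215, 215, 215, 214, 214, 212, 214, 213, 212, 208, 212, 215, 218, 219, 218, 219, 218, 218, 219, 218, 218, 218, 215, 206, 198, 202, 211, 213, 205, 197, 205, 216, 220, 221, 221]
```

```bash
python3 - <<'E'
from h import *
import pickle
from scipy.optimize import least_squares
C,im=pickle.load(open("w3.pkl","rb"))
obs=np.array([[222.5,294.5],[210.5,196],[242.8,298.6],[229.7,172]])
def f(q):
    t=q[3]; Q=np.array([[-.0075,-.062,.04],[-.0075,.048,.04],[.0075+t,-.07,.045],[.0075+t,.07,.045]])
    return (proj(C,cpts(q[:3],Q))-obs).ravel()
s=least_squares(f,[.425,.234,.47,.003]); print(s.x,s.fun.round(1))
p=s.x[:3]
# check: ledge ends / plate bottom, and same model in top picture
print("ledge y=+-80",proj(C,cpts(p,[[0,.08,0],[0,-.08,0]])))
Ct=cam("top"); t=s.x[3]
tp=proj(Ct,cpts(p,[[-.0075,-.062,.04],[-.0075,.048,.04],[.0075+t,-.07,.045],[.0075+t,.07,.045]])); print("top zoom px",((tp-[250,255])*6+[278,0]).round())
# phone in hand: strip columns -> tool y bias
g=cv2.cvtColor(im,cv2.COLOR_RGB2GRAY).astype(float)
for r in (155,170,200,230,260,285):
    row=g[r,295:355]; m=np.nonzero(row<90)[0]+295; print(r,m.min(),m.max())
E
```

```text
[0.42762585 0.23653734 0.48324676 0.0052609 ] [ 0.1  0.6 -0.2 -0.6 -0.   0.3  0.1 -0.2]
ledge y=+-80 [[205.58501351 159.16027175]
 [222.18512994 293.90141578]]
top zoom px [[636. 161.]
 [374. 297.]
 [630. 102.]
 [298. 276.]]
155 314 333
170 295 334
200 295 334
230 295 333
260 295 333
285 314 333
```

The model fits within 0.6 px and agrees with the top view. Moving above the slot along the lean.

```bash
cat >> h.py <<'E'
P=np.array([.4281,.2368,.477])
def tgt(zc,xc=0,yc=0):
    M,o=cradle(P); return o+M@[xc,yc,zc], np.c_[M[:,1],M[:,0],-M[:,2]]
def where():
    o=bot.get_obs(); M,c=cradle(P); T=R.from_quat(o['tool_rot']).as_matrix(); w=R.from_matrix(np.c_[M[:,1],M[:,0],-M[:,2]].T@T).as_rotvec(degrees=True)
    print("clock",o['clock'],"TCP in cradle mm",(M.T@(o['eef_pos']-c)*1000).round(1),"rot err deg",w.round(2),"F cradle",(M.T@o['ft_force']).round(1),"grip",o['grasp_force'],"q",o['joint_pos'].round(2) if hasattr(o['joint_pos'],'round') else o['joint_pos'])
E
python3 - <<'E'
from h import *
go(*tgt(.19))
E
```

```text
d [-0.514 -0.608  1.49 ] w [ 5.996 -0.021 -0.099]
```

Request:
drive_tool --rows '[{"dx": -0.05,"dy": -0.05,"dz": 0.1,"wx": 0.4,"wy": 0,"wz": -0.1,"hand": 0},{"dx": -0.1,"dy": -0.1,"dz": 0.25,"wx": 1.0,"wy": 0,"wz": -0.1,"hand": 0},{"dx": -0.2,"dy": -0.2,"dz": 0.45,"wx": 1.8,"wy": 0,"wz": -0.1,"hand": 0},{"dx": -0.3,"dy": -0.3,"dz": 0.65,"wx": 2.6,"wy": 0,"wz": -0.1,"hand": 0},{"dx": -0.4,"dy": -0.4,"dz": 0.85,"wx": 3.4,"wy": 0,"wz": -0.1,"hand": 0},{"dx": -0.5,"dy": -0.5,"dz": 1.05,"wx": 4.2,"wy": 0,"wz": -0.1,"hand": 0},{"dx": -0.51,"dy": -0.6,"dz": 1.25,"wx": 5.0,"wy": 0,"wz": -0.1,"hand": 0},{"dx": -0.51,"dy": -0.6,"dz": 1.4,"wx": 5.6,"wy": 0,"wz": -0.1,"hand": 0},{"dx": -0.51,"dy": -0.61,"dz": 1.49,"wx": 5.9,"wy": -0.02,"wz": -0.1,"hand": 0},{"dx": -0.51,"dy": -0.61,"dz": 1.49,"wx": 6.0,"wy": -0.02,"wz": -0.1,"hand": 0},{"dx": -0.51,"dy": -0.61,"dz": 1.49,"wx": 6.0,"wy": -0.02,"wz": -0.1,"hand": 0},{"dx": -0.51,"dy": -0.61,"dz": 1.49,"wx": 6.0,"wy": -0.02,"wz": -0.1,"hand": 0}]'

```text
clock: 9.25
eef_pos: [0.5127, 0.2816, 0.1972]
tool_rot: [0.502, 0.826, -0.22, -0.134]
ft_force: [0.3, 0.6, -2.0]
grip_width: 0.0071
grasp_force: 60.4
```

```bash
python3 - <<'E'
from h import *
where(); go(*tgt(.130))
E
```

```text
clock 9.25 TCP in cradle mm [  0.3   0.9 191. ] rot err deg [-0.13  0.01 -0.06] F cradle [ 1.5  0.4 -1.5] grip 60.4444295167923 q [0.5  0.91 0.88 2.06 0.01 1.59]
d [-0.018 -0.008  1.219] w [ 0.026 -0.001  0.012]
```

Request:
drive_tool --rows '[{"dx": 0,"dy": 0,"dz": 0.2,"wx": 0,"wy": 0,"wz": 0,"hand": 0},{"dx": -0.02,"dy": -0.01,"dz": 0.45,"wx": 0.03,"wy": 0,"wz": 0,"hand": 0},{"dx": -0.02,"dy": -0.01,"dz": 0.7,"wx": 0.03,"wy": 0,"wz": 0,"hand": 0},{"dx": -0.02,"dy": -0.01,"dz": 0.95,"wx": 0.03,"wy": 0,"wz": 0,"hand": 0},{"dx": -0.02,"dy": -0.01,"dz": 1.15,"wx": 0.03,"wy": 0,"wz": 0,"hand": 0},{"dx": -0.02,"dy": -0.01,"dz": 1.22,"wx": 0.03,"wy": 0,"wz": 0,"hand": 0},{"dx": -0.02,"dy": -0.01,"dz": 1.22,"wx": 0.03,"wy": 0,"wz": 0,"hand": 0}]'

```text
clock: 9.95
eef_pos: [0.4851, 0.2667, 0.1446]
tool_rot: [0.501, 0.825, -0.222, -0.135]
ft_force: [-0.2, -0.1, -1.6]
grip_width: 0.0072
grasp_force: 60.4
```

```bash
python3 - <<'E'
from h import *
where()
C=cam("wrist"); im=bot.camera("wrist"); s=bot.camera("side")
Cs=cam("side")
g=s[190:290,200:320,::-1]
w=im[60:400,180:420,::-1].copy()
M,o=cradle(P)
print("prong/plate px wrist",proj(C,cpts(P,[[-.0075,.048,.04],[-.0075,.062,.04],[.0075,.07,.045],[.0128,.07,.045]])).round(1).tolist())
print("side px",proj(Cs,cpts(P,[[-.0075,-.062,.04],[.0128,-.07,.045],[0,-.075,.057],[0,-.075,.131],[0,.075,.057]])).round(1).tolist())
cv2.imwrite("pics/p1.png",np.hstack([cv2.resize(w,(353,500),interpolation=2),cv2.resize(g,(440,500),interpolation=2)]))
E
```

```text
clock 9.95 TCP in cradle mm [ -0.5   0.4 129.7] rot err deg [ 0.09 -0.02 -0.1 ] F cradle [ 0.6  0.  -1.5] grip 60.41191577911377 q [0.5  0.84 0.61 1.86 0.01 1.59]
prong/plate px wrist [[314.4, 185.2], [314.2, 163.2], [338.0, 150.8], [346.6, 150.8]]
side px [[272.0, 252.7], [279.0, 251.3], [278.9, 248.0], [285.4, 221.7], [236.0, 231.1]]
```

View pics/p1.png

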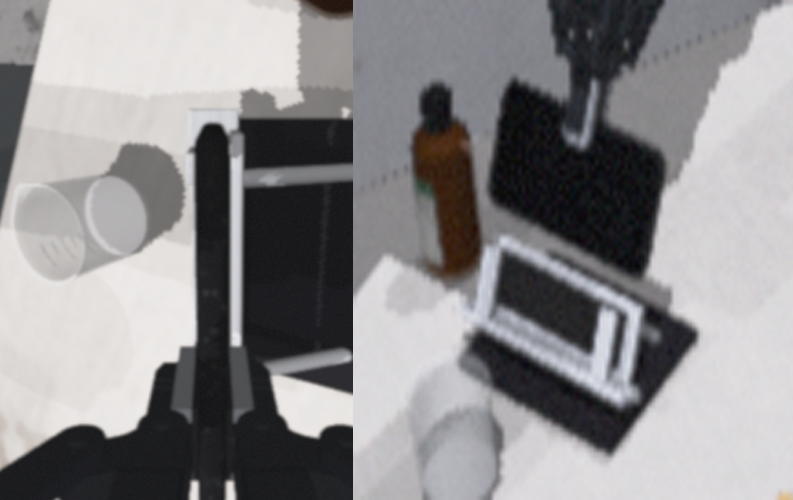

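The phone hangs over the slot, parallel to the ledge: in the wrist view it sits between the prong sliver (raw col ~308–312) and the plate top (raw col ~338–345). Checking numerically for the last mm.

```bash
python3 - <<'E'
from h import *
C=cam("wrist"); im=bot.camera("wrist"); g=cv2.cvtColor(im,cv2.COLOR_RGB2GRAY).astype(int)
for r in (150,156,165,175,185,220,260,285): print(r,g[r,298:352].tolist())
for y in (.07,.05,0,-.03): print(proj(C,cpts(P,[[-.0075,y,.04],[.0075,y,.045],[.0128,y,.045]])).round(1).tolist())
E
```

```text
150 [215, 215, 214, 213, 214, 214, 214, 215, 216, 217, 217, 215, 212, 209, 209, 203, 178, 132, 81, 39, 28, 22, 22, 24, 25, 24, 24, 23, 25, 21, 21, 24, 18, 28, 54, 91, 118, 123, 116, 109, 108, 108, 107, 103, 92, 73, 52, 33, 29, 29, 26, 29, 27, 28]
156 [215, 214, 213, 213, 214, 214, 215, 215, 214, 210, 211, 213, 208, 189, 149, 92, 45, 24, 24, 24, 24, 26, 27, 25, 25, 25, 23, 24, 24, 23, 22, 24, 24, 24, 22, 28, 46, 78, 109, 131, 139, 140, 143, 142, 139, 125, 97, 61, 32, 28, 30, 27, 26, 28]
165 [202, 204, 205, 206, 207, 207, 206, 210, 208, 200, 195, 190, 178, 146, 97, 51, 31, 25, 25, 26, 27, 25, 27, 27, 25, 26, 27, 25, 27, 28, 24, 23, 28, 25, 26, 26, 41, 74, 111, 135, 142, 145, 150, 162, 168, 152, 111, 63, 34, 29, 28, 28, 29, 25]
175 [115, 121, 143, 172, 194, 200, 205, 210, 213, 211, 209, 204, 190, 157, 106, 55, 29, 28, 26, 23, 23, 25, 25, 27, 28, 27, 26, 26, 28, 27, 25, 27, 25, 22, 25, 27, 51, 106, 167, 205, 215, 214, 214, 211, 196, 164, 122, 91, 83, 83, 86, 89, 91, 94]
185 [113, 111, 113, 112, 116, 129, 150, 176, 191, 195, 194, 193, 182, 153, 104, 58, 29, 25, 26, 25, 26, 23, 25, 29, 29,
[... 366 characters left out ...]
 24, 25, 26]
260 [232, 232, 232, 233, 233, 233, 233, 233, 233, 233, 233, 233, 233, 228, 201, 138, 75, 41, 35, 39, 46, 51, 50, 46, 39, 37, 42, 47, 44, 43, 39, 34, 31, 29, 27, 27, 52, 110, 169, 203, 211, 209, 206, 195, 168, 121, 68, 34, 27, 25, 26, 30, 29, 28]
285 [233, 233, 234, 234, 234, 234, 234, 234, 234, 235, 234, 233, 229, 225, 211, 160, 96, 47, 34, 36, 35, 35, 34, 35, 39, 40, 43, 45, 42, 38, 30, 26, 22, 26, 27, 29, 58, 115, 173, 205, 211, 209, 205, 194, 163, 115, 62, 30, 22, 24, 27, 26, 25, 22]
[[313.3, 150.3], [337.2, 150.8], [345.7, 150.8]]
[[313.6, 182.0], [336.8, 183.2], [345.1, 183.2]]
[[314.3, 253.8], [335.9, 256.3], [343.6, 256.3]]
[[314.6, 292.3], [335.4, 295.5], [342.8, 295.5]]
```

Request:
drive_tool --rows '[{"dx": 0,"dy": 0.015,"dz": 0.0,"wx": 0,"wy": 0,"wz": 0,"hand": 0},{"dx": 0,"dy": 0.015,"dz": 0.1,"wx": 0,"wy": 0,"wz": 0,"hand": 0},{"dx": 0,"dy": 0.015,"dz": 0.18,"wx": 0,"wy": 0,"wz": 0,"hand": 0},{"dx": 0,"dy": 0.015,"dz": 0.24,"wx": 0,"wy": 0,"wz": 0,"hand": 0},{"dx": 0,"dy": 0.015,"dz": 0.3,"wx": 0,"wy": 0,"wz": 0,"hand": 0},{"dx": 0,"dy": 0.015,"dz": 0.36,"wx": 0,"wy": 0,"wz": 0,"hand": 0},{"dx": 0,"dy": 0.015,"dz": 0.42,"wx": 0,"wy": 0,"wz": 0,"hand": 0},{"dx": 0,"dy": 0.015,"dz": 0.42,"wx": 0,"wy": 0,"wz": 0,"hand": 0}]'

```text
clock: 10.9
eef_pos: [0.4761, 0.2621, 0.1248]
tool_rot: [0.501, 0.825, -0.223, -0.136]
ft_force: [-0.1, 0.2, -2.4]
grip_width: 0.0069
grasp_force: 60.5
```

```bash
python3 -c "
from h import *
where()"
```

```text
clock 10.9 TCP in cradle mm [  0.5   0.4 107.5] rot err deg [ 0.2  -0.02 -0.1 ] F cradle [ 1.2  0.2 -2.1] grip 60.450310707092285 q [0.5  0.83 0.54 1.8  0.01 1.59]
```

No contact force: the edge entered the slot. On to just above the ledge.

Request:
drive_tool --rows '[{"dx": 0,"dy": 0,"dz": 0.08,"wx": 0,"wy": 0,"wz": 0,"hand": 0},{"dx": 0,"dy": 0,"dz": 0.16,"wx": 0,"wy": 0,"wz": 0,"hand": 0},{"dx": 0,"dy": 0,"dz": 0.24,"wx": 0,"wy": 0,"wz": 0,"hand": 0},{"dx": 0,"dy": 0,"dz": 0.32,"wx": 0,"wy": 0,"wz": 0,"hand": 0},{"dx": 0,"dy": 0,"dz": 0.4,"wx": 0,"wy": 0,"wz": 0,"hand": 0},{"dx": 0,"dy": 0,"dz": 0.48,"wx": 0,"wy": 0,"wz": 0,"hand": 0},{"dx": 0,"dy": 0,"dz": 0.54,"wx": 0,"wy": 0,"wz": 0,"hand": 0},{"dx": 0,"dy": 0,"dz": 0.54,"wx": 0,"wy": 0,"wz": 0,"hand": 0}]'

```text
clock: 11.7
eef_pos: [0.464, 0.2558, 0.1015]
tool_rot: [0.501, 0.825, -0.223, -0.136]
ft_force: [-1.3, 0.2, -2.0]
grip_width: 0.0072
grasp_force: 60.5
```

```bash
python3 -c "
from h import *
where()"
```

```text
clock 11.7 TCP in cradle mm [ 0.5  0.4 80.5] rot err deg [ 0.2  -0.02 -0.1 ] F cradle [ 0.1  0.8 -2.3] grip 60.464739203453064 q [0.5  0.82 0.45 1.72 0.01 1.59]
```

Now slowly, 1 mm per row.

Request:
drive_tool --rows '[{"dx": 0,"dy": 0,"dz": 0.02,"wx": 0,"wy": 0,"wz": 0,"hand": 0},{"dx": 0,"dy": 0,"dz": 0.04,"wx": 0,"wy": 0,"wz": 0,"hand": 0},{"dx": 0,"dy": 0,"dz": 0.06,"wx": 0,"wy": 0,"wz": 0,"hand": 0},{"dx": 0,"dy": 0,"dz": 0.08,"wx": 0,"wy": 0,"wz": 0,"hand": 0},{"dx": 0,"dy": 0,"dz": 0.1,"wx": 0,"wy": 0,"wz": 0,"hand": 0},{"dx": 0,"dy": 0,"dz": 0.1,"wx": 0,"wy": 0,"wz": 0,"hand": 0}]'

```text
clock: 12.3
eef_pos: [0.4621, 0.2548, 0.0974]
tool_rot: [0.501, 0.825, -0.222, -0.135]
ft_force: [-0.5, -0.6, -0.7]
grip_width: 0.0069
grasp_force: 60.5
```

```bash
python3 -c "
from h import *
where()"
```

```text
clock 12.3 TCP in cradle mm [ 0.6  0.4 75.9] rot err deg [ 0.16 -0.02 -0.1 ] F cradle [-0.3 -0.3 -0.9] grip 60.46484649181366 q [0.5  0.82 0.43 1.71 0.01 1.59]
```

Request:
drive_tool --rows '[{"dx": 0,"dy": 0,"dz": 0.02,"wx": 0,"wy": 0,"wz": 0,"hand": 0},{"dx": 0,"dy": 0,"dz": 0.02,"wx": 0,"wy": 0,"wz": 0,"hand": 0}]'

```text
clock: 12.5
eef_pos: [0.4616, 0.2546, 0.0966]
tool_rot: [0.501, 0.825, -0.222, -0.135]
ft_force: [0.1, 0.1, -3.1]
grip_width: 0.007
grasp_force: 60.5
```

Request:
drive_tool --rows '[{"dx": 0,"dy": 0,"dz": 0.02,"wx": 0,"wy": 0,"wz": 0,"hand": 0},{"dx": 0,"dy": 0,"dz": 0.02,"wx": 0,"wy": 0,"wz": 0,"hand": 0}]'

```text
clock: 12.7
eef_pos: [0.4612, 0.2544, 0.0957]
tool_rot: [0.501, 0.825, -0.222, -0.135]
ft_force: [-0.8, -0.9, -1.5]
grip_width: 0.0068
grasp_force: 60.5
```

Request:
drive_tool --rows '[{"dx": 0,"dy": 0,"dz": 0.02,"wx": 0,"wy": 0,"wz": 0,"hand": 0},{"dx": 0,"dy": 0,"dz": 0.02,"wx": 0,"wy": 0,"wz": 0,"hand": 0}]'

```text
clock: 12.9
eef_pos: [0.4607, 0.2541, 0.0948]
tool_rot: [0.501, 0.825, -0.222, -0.135]
ft_force: [-0.4, -0.7, -2.5]
grip_width: 0.0071
grasp_force: 60.5
```

Request:
drive_tool --rows '[{"dx": 0,"dy": 0,"dz": 0.02,"wx": 0,"wy": 0,"wz": 0,"hand": 0},{"dx": 0,"dy": 0,"dz": 0.02,"wx": 0,"wy": 0,"wz": 0,"hand": 0}]'

```text
clock: 13.1
eef_pos: [0.4603, 0.2539, 0.094]
tool_rot: [0.501, 0.825, -0.222, -0.135]
ft_force: [-0.2, -0.2, -1.1]
grip_width: 0.0075
grasp_force: 60.5
```

```bash
python3 -c "
from h import *
where()"
```

```text
clock 13.1 TCP in cradle mm [ 0.6  0.4 71.9] rot err deg [ 0.16 -0.02 -0.1 ] F cradle [ 0.3 -0.1 -1.1] grip 60.464428067207336 q [0.5  0.82 0.42 1.7  0.01 1.59]
```

Request:
drive_tool --rows '[{"dx": 0,"dy": 0,"dz": 0.02,"wx": 0,"wy": 0,"wz": 0,"hand": 0},{"dx": 0,"dy": 0,"dz": 0.02,"wx": 0,"wy": 0,"wz": 0,"hand": 0}]'

```text
clock: 13.3
eef_pos: [0.4599, 0.2536, 0.0931]
tool_rot: [0.501, 0.825, -0.222, -0.135]
ft_force: [-0.1, -0.8, -1.7]
grip_width: 0.0071
grasp_force: 60.5
```

Request:
drive_tool --rows '[{"dx": 0,"dy": 0,"dz": 0.02,"wx": 0,"wy": 0,"wz": 0,"hand": 0},{"dx": 0,"dy": 0,"dz": 0.02,"wx": 0,"wy": 0,"wz": 0,"hand": 0}]'

```text
clock: 13.5
eef_pos: [0.4594, 0.2534, 0.0922]
tool_rot: [0.501, 0.825, -0.222, -0.135]
ft_force: [0.7, -0.2, -1.5]
grip_width: 0.0073
grasp_force: 60.5
```

Request:
drive_tool --rows '[{"dx": 0,"dy": 0,"dz": 0.02,"wx": 0,"wy": 0,"wz": 0,"hand": 0},{"dx": 0,"dy": 0,"dz": 0.02,"wx": 0,"wy": 0,"wz": 0,"hand": 0}]'

```text
clock: 13.7
eef_pos: [0.4592, 0.2533, 0.0916]
tool_rot: [0.501, 0.825, -0.222, -0.135]
ft_force: [1.1, 0.3, -1.8]
grip_width: 0.0072
grasp_force: 60.7
```

Request:
drive_tool --rows '[{"dx": 0,"dy": 0,"dz": 0.02,"wx": 0,"wy": 0,"wz": 0,"hand": 0},{"dx": 0,"dy": 0,"dz": 0.02,"wx": 0,"wy": 0,"wz": 0,"hand": 0}]'

```text
clock: 13.9
eef_pos: [0.459, 0.2535, 0.0913]
tool_rot: [0.501, 0.825, -0.221, -0.135]
ft_force: [1.9, 2.6, 2.5]
grip_width: 0.0073
grasp_force: 61.1
```

```bash
python3 - <<'E'
from h import *
where()
s=bot.camera("side"); Cs=cam("side")
for d in bot.outline_of("side","phone"): print(d['score'],np.round(d['extent']))
print(proj(Cs,cpts(P,[[0,-.075,0],[0,-.075,.074],[0,.075,.074],[0,.075,0],[0,0,.074]])).round(1).tolist())
im=bot.camera("wrist"); C=cam("wrist")
g=cv2.resize(s[200:270,215:305,::-1],(500,389),interpolation=2); w=cv2.resize(im[60:400,240:410,::-1],(195,389))
cv2.imwrite("pics/p2.png",np.hstack([g,w]))
E
```

```text
clock 13.9 TCP in cradle mm [ 0.7  0.7 68.9] rot err deg [ 0.05 -0.   -0.11] F cradle [1.3 1.5 3.6] grip 61.12022638320923 q [0.5  0.81 0.41 1.69 0.01 1.59]
0.94 [258. 246.  48.  40.]
0.61 [460. 286.  26.  83.]
[[274.0, 267.9], [280.4, 242.0], [237.3, 225.3], [231.8, 250.1], [258.3, 233.5]]
```

View pics/p2.png

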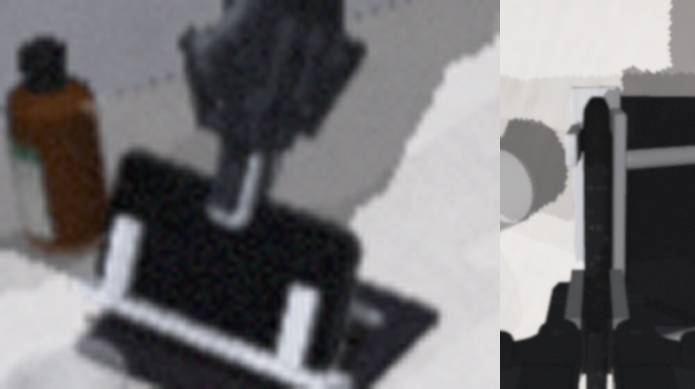

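The side view shows the phone standing behind both prongs on the ledge, and the force and the position lag show light contact (about 5 N). Releasing.

Request:
drive_tool --rows '[{"dx": 0,"dy": 0,"dz": 0,"wx": 0,"wy": 0,"wz": 0,"hand": 8},{"dx": 0,"dy": 0,"dz": 0,"wx": 0,"wy": 0,"wz": 0,"hand": 10},{"dx": 0,"dy": 0,"dz": 0,"wx": 0,"wy": 0,"wz": 0,"hand": 12},{"dx": 0,"dy": 0,"dz": 0,"wx": 0,"wy": 0,"wz": 0,"hand": 15},{"dx": 0,"dy": 0,"dz": 0,"wx": 0,"wy": 0,"wz": 0,"hand": 20},{"dx": 0,"dy": 0,"dz": 0,"wx": 0,"wy": 0,"wz": 0,"hand": 26},{"dx": 0,"dy": 0,"dz": 0,"wx": 0,"wy": 0,"wz": 0,"hand": 26},{"dx": 0,"dy": 0,"dz": 0,"wx": 0,"wy": 0,"wz": 0,"hand": 26}]'

```text
clock: 14.85
eef_pos: [0.4585, 0.2529, 0.0906]
tool_rot: [0.501, 0.825, -0.222, -0.135]
ft_force: [0.5, -0.3, 0.2]
grip_width: 0.0261
grasp_force: 0.0
```

Request:
drive_tool --rows '[{"dx": 0,"dy": 0,"dz": -0.1,"wx": 0,"wy": 0,"wz": 0,"hand": 26},{"dx": 0,"dy": 0,"dz": -0.25,"wx": 0,"wy": 0,"wz": 0,"hand": 26},{"dx": 0,"dy": 0,"dz": -0.5,"wx": 0,"wy": 0,"wz": 0,"hand": 26},{"dx": 0,"dy": 0,"dz": -0.9,"wx": 0,"wy": 0,"wz": 0,"hand": 26},{"dx": 0,"dy": 0,"dz": -1.4,"wx": 0,"wy": 0,"wz": 0,"hand": 26},{"dx": 0,"dy": 0,"dz": -1.8,"wx": 0,"wy": 0,"wz": 0,"hand": 26},{"dx": 0,"dy": 0,"dz": -2,"wx": 0,"wy": 0,"wz": 0,"hand": 26},{"dx": 0,"dy": 0,"dz": -2,"wx": 0,"wy": 0,"wz": 0,"hand": 26}]'

```text
clock: 15.65
eef_pos: [0.5045, 0.2768, 0.1787]
tool_rot: [0.502, 0.826, -0.22, -0.134]
ft_force: [-0.8, -0.0, 0.0]
grip_width: 0.0258
grasp_force: 0.0
```

```bash
python3 - <<'E'
from h import *
where()
C=cam("wrist"); im=bot.camera("wrist"); bot.camera("side")
for d in bot.outline_of("side","phone")[:2]: print("side",round(d['score'],2),np.round(d['extent'],1))
o=[d for d in bot.outline_of("wrist","phone") if abs(d['extent'][0]-320)<60]
for d in o:
    ys,xs=np.nonzero(d['region']); print(d['score'],d['extent'])
    rows=np.unique(ys); k=np.polyfit(rows,[xs[ys==r].mean() for r in rows],1); print(k,rows[0],rows[-1],np.median([(ys==r).sum() for r in rows]))
print("pred top edge front/back",proj(C,cpts(P,[[x,y,.074] for x in(-.0045,.0045) for y in (.075,0,-.075)])).round(1).tolist())
E
```

```text
clock 15.65 TCP in cradle mm [  1.3   0.5 170.2] rot err deg [-0.1  -0.02 -0.1 ] F cradle [-0.7  0.4 -0.4] grip 0.0 q [0.5  0.88 0.78 1.99 0.01 1.59]
side 0.9 [257.8 246.2  47.9  38.2]
side 0.58 [459.9 283.9  22.1  82.5]
0.96 [325.0, 235.5, 20.3, 192.2]
[1.56591414e-02 3.22702225e+02] 139 334 16.0
pred top edge front/back [[315.6, 141.9], [316.4, 250.9], [317.0, 340.3], [329.5, 141.9], [328.9, 250.9], [328.4, 340.3]]
```

```bash
python3 -c "
from workcell import bot
print(bot.job_done())"
```

```text
the job is handed in; nothing more can be done
None
```

The phone is out of the gap and standing in the dock, on the ledge behind both prongs and within about 3 mm of the middle. I let go and handed the job in at 15.7 s; no verdict came back, and I didn't re-check the jar, bottle and beaker, though the arm stayed clear of them.

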